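# Turn the garlic keeper against the stop post and put the garlic away

### The arm

A 6-joint arm with a two-finger parallel gripper is mounted at the origin on a cart in front of the work surface, level with it; the furniture and walls round the work are solid. World frame = base frame: x ahead of the robot, y to its left, z up, the work surface at z = 0. Lengths are in m, angles in degrees, forces in N, time in s.
With the tool pointing down it reaches from about 0.35 to 0.875 m from the base axis. Payload 4.2 kg.
Tool frame: the origin (TCP) lies midway between the tips of the shut fingers; the grasp point (between the pads) lies 19 mm behind it; z points along the fingers, y is the line along which they close (so a half turn about z gives the same grasp; the last joint's range is limited). The gripper opens to 87 mm and grips with 3 to 60 N. Pads are 19 mm wide; open, the fingers measure 117 mm over their backs; the gripper's body (75 mm by 190 mm) begins 51 mm behind the grasp point.
Start: joints at [78.358, 22.042, 0.453, 0, -68.411, -14.817], TCP at [0.278, 0.56, 0.223] pointing down, gripper open.
Joint ranges: [-179.83, 179.83], [-69.29, 118.12], [-61.27, 80.66], [-181.25, 117.63], [-171.15, -9.14], [-177.46, 177.46]. Speed limits (degrees/s): [159.86, 159.86, 180, 180, 180, 180].

### API

Orientations are given as a 3x3 rotation matrix whose columns are the frame's x, y, z axes.
In Python, from station import r, workorder, capture gives the robot as it stands (r), with the cameras as plain functions and the job (workorder).
- The arm moves only by the tool steer_hand, called after "Call:" by a JSON object that holds its "name" and its "arguments", one argument or row to a line. Schema: {"type":"object","properties":{"segments":{"type":"array","items":{"type":"number"},"minItems":7,"maxItems":56},"only":{"type":"string"},"quiet":{"type":"boolean"},"lines":{"type":"string"}},"required":["segments"],"additionalProperties":false}. segments is one flat list of numbers that holds 1 to 8 rows one after another, with no inner brackets; each row has 7 numbers: the opening from 0.0 (shut) to 1.0 (fully open), then dx, dy, dz in parts of the range, where 1.0 means 0.5 m, then a rotation vector rx, ry, rz in parts of the range, where 1.0 means 180 degrees; each row is the pose to reach, as a shift and turn from the pose commanded when the call began, along the tool's axes at that moment; what a row does not reach only later rows make up. A row lasts 1/10 s, in which the tool goes at most 0.05 m and 8.59 degrees, less where a joint would pass 70% of its speed; a pose out of reach is approached as far as the arm can. The fingers move at their own pace and stop on an object; the grip force is fixed at half the most. Time passes only in rows, so rows that do not move let the fingers close. The tool returns the time, the measured TCP pose, the force, the opening and the grip force at its end. only (a regular expression) keeps the lines of the reply that match it, lines (a string "A,B") keeps lines A to B, and quiet returns only ok. A shift or turn number past 1, either way, is cut back to 1. Input that does not fit is refused with a message, and nothing moves.
- r.sense(): the state, without advancing time (a new reading comes with each control period).
- capture(name): name is "scene" or "top" or "wrist"; returns a dict with "pixels" (384x512x3 uint8, red, green, blue), "z_map" (384x512 float32, m along the optical axis (not along the pixel's ray), 0 where there is no reading), "K" (3x3 intrinsics, pixels), "distortion" ([k1, k2, p1, p2, k3] as OpenCV has them; the pictures are not rectified), "world_from_camera" (4x4, takes a point from camera to world coordinates). Camera axes: x right, y up, looking along -z (the intrinsics and any distortion apply to the point x, -y, -z); pixel columns grow to the right and rows downward; lengths in m; the calibration is good to about 2 mm. A picture is of the moment at which its call begins.
- workorder.finish_job(): hands the job in; it is judged then, once.
The state is a dict: "time_s": time; "joints": joint angles; "joint_velocities": joint speeds; "effort": joint torques, N m; "tcp_pos": TCP position; "ee_rot": TCP orientation; "wrist_force": force on the tool from outside, world axes, zero at the start; "moment": the same for the moment, N m; "gripper_width": opening from 0.0 (shut) to 1.0 (fully open); "gripper_force": force on a finger pad.
Only numpy, scipy, OpenCV 4.12 (cv2) and the standard library are available. Lean on these libraries where they do the work, as an engineer would, in place of code of your own. Each camera call takes 0.05 s, during which the arm holds its last target. There are 200 camera calls.

### The job

Keeping the square blue keeper box flat on its dark board, push it round against the steel stop post, a quarter turn, so that its brass-plated front squarely faces the board's front edge (the robot's side) and it stands close beside the post. Then put the garlic bulb into the box and slide the wooden cover fully shut. Leave the lemon, the tomatoes and the mug where they are.

Things in the scene. Friction and masses are not known exactly. Their poses are not given: they have to be found in the camera images.
- board: Dark wooden board, 280 x 210 mm, 10 mm thick, fixed to the worktop, its position and yaw vary. Origin: on the worktop under the post's axis. x points from the board's front edge (robot's side) to its back, y to its left. The board spans x -175..+105 mm, y -165..+45 mm from the origin; its top is 10 mm above the origin.
- stop_post: Round steel post, 24 mm in diameter, 55 mm tall, fixed upright on the board. Origin: centre of its foot, on the board's top.
- board_front (a point): Point on the front edge of the board's top, 175 mm straight in front of the post (board -x).
- keeper: Square blue box, 112 x 112 mm outside, 76 mm tall, about 0.65 kg without its cover, loose, on the board, too wide to grasp. Origin: centre of its underside; x points from its front (outer face at x = -56 mm) to its rear, y to its left. At the start its front faces left: box x is about 90 degrees clockwise of board x seen from above; it is nearer the robot than the post.
- keeper_front (a point): Centre of the brass plate on the box's front, at box x = -56 mm, y = 0, 42 mm up. At the start the post stands 3 to 25 mm beyond the box's far (+y) side and 12 to 48 mm to the front (box -x) of its middle, so pushing the rear half of the near (-y) side away from the robot swings the box counter-clockwise round the post.
- keeper_in (a point): Centre of the box's inside floor, 6 mm above its underside. The inside is 100 x 100 mm, walls 6 mm; front and side walls 76 mm high, the rear wall 67 mm, under the cover.
- cover (a joint): Slide of the wooden cover (104 mm wide, 5 mm thick, underside 68 mm above the box's underside) along box x. 0 = shut against the front wall; q (m) leaves it open from box x = -50 mm to -50 mm + q, sticking out at the rear to x = 56 mm + q. Starts 68 to 80 mm open, limit 85 mm; stays where left, friction about 1 N.
- cover_grip (a point): Centre of the cover's grip bar, 12 mm (along the slide, box x) x 44 mm (box y) x 18 mm tall, top 91 mm above the box's underside, centre 81.5 mm above it, at box x = -22 mm + q, y = 0. Can be pinched along box x from above or pushed.
- garlic: White garlic bulb, 48 x 50 x 51 mm, 24 g, standing on the worktop left of the board. Origin: centre of its underside, z up. It goes into the part-open box, base or side down, and is lower than the cover.
- lemon: Yellow lemon, 83 x 58 x 58 mm, near the garlic; to be left alone. Origin: centre of its underside.
- small_tomato: Red tomato, 62 mm across, 61 mm tall, near the garlic; to be left alone. Origin: centre of its underside.
- big_tomato: Red tomato, 69 mm across, 71 mm tall, behind the board; to be left alone. Origin: centre of its underside.
- mug: White mug, 84 x 113 x 88 mm with its handle, behind left; to be left alone. Origin: centre of its underside.

How it is judged (in metres and radians):
On the way, in this order (a step that is already met when the one before it is completed fails the run):
1. the box presses on the post while it is part-way through its turn (20 to 77 degrees still to go) (contact force between keeper and stop_post above 0.2 N and angle between the x axis of keeper and the x axis of board, either way round between 0.35 and 1.35 rad).
2. the box's front faces the board's front edge, square within 0.17 rad (angle between the x axis of keeper and the x axis of board, either way round below 0.17 rad and x of board_front in the frame of keeper below -0.05 m), for 0.2 s.
3. the garlic is inside the box (x of garlic in the frame of keeper between -0.05 and 0.05 m and y of garlic in the frame of keeper between -0.05 and 0.05 m and z of garlic in the frame of keeper between -0.01 and 0.06 m), for 0.2 s.
At the end, for the whole second after the job is handed in: The box stands flat on the board at rest, its brass-plated front facing the board's front edge within 0.17 rad of square, its middle within 120 mm of the post; the garlic lies inside and the cover is within 6 mm of shut (all of step 2 and all of step 3 and value of joint cover below 0.006 m and horizontal distance between keeper and stop_post below 0.12 m and z of keeper in the frame of board below 0.015 m and angle between keeper's own z axis and vertical below 0.05 rad and linear speed of keeper below 0.02 m/s and linear speed of garlic below 0.03 m/s); the robot touches nothing.
It fails at once if the box is lifted off the board by more than 20 mm or tipped more than 0.25 rad (z of keeper in the frame of board above 0.03 m or angle between keeper's own z axis and vertical above 0.25 rad).
It fails at once if the lemon is moved more than 40 mm (distance of lemon from where it was at the start of the episode above 0.04 m).
It fails at once if the small tomato is moved more than 40 mm (distance of small_tomato from where it was at the start of the episode above 0.04 m).
It fails at once if the big tomato is moved more than 40 mm (distance of big_tomato from where it was at the start of the episode above 0.04 m).
It fails at once if the mug is moved more than 40 mm (distance of mug from where it was at the start of the episode above 0.04 m).
It also fails if it takes over 67 s, if anything falls off the work surface, if the arm or the gripper's body presses on something with over 40 N, if the wrist force passes 120 N, or if a joint passes its speed limit or range.

## Working session

There is one attempt and no reset: what is moved stays moved. The work goes in short steps, Python scripts to look and compute and a tool call to move; the robot and the scene stay as the last step left them, time stands still between calls to the robot, and variables do not carry over. Pictures are saved under pics/ and viewed, at most 10 in all, crops included, and the job is handed in when it is done.

```bash
ls; mkdir -p pics; python3 - <<'E'
from station import r, workorder, capture
import cv2,numpy as np
s=r.sense();print(s['tcp_pos'],s['ee_rot'],s['time_s'],s['gripper_width'])
for n in ['scene','top']:
    c=capture(n);np.savez(n+'0.npz',**c);cv2.imwrite(f'pics/{n}0.png',c['pixels'][:,:,::-1]);print(c['K'],c['distortion'],c['world_from_camera'],(c['z_map']>0).mean())
E
```

```text
pics
station.py
[0.2781534  0.55901734 0.2214593 ] [[ 8.95188796e-01 -4.45686206e-01 -9.08344824e-04]
 [-4.45687126e-01 -8.95186611e-01 -1.97907145e-03]
 [ 6.89067192e-05  2.17648018e-03 -9.99997629e-01]] 0.0 1.0024867768130494
[[424.03815506   0.         258.3263799 ]
 [  0.         424.03815506 189.52487978]
 [  0.           0.           1.        ]] [-0.07210885  0.          0.          0.          0.        ] [[ 0.76223568  0.31801918 -0.56379125  0.06942586]
 [-0.64687272  0.40586754 -0.64562159 -0.35877472]
 [ 0.02350452  0.85681698  0.51508465  0.56567878]
 [ 0.          0.          0.          1.        ]] 0.9959869384765625
[[449.55708289   0.         249.68206591]
 [  0.         449.55708289 191.42973999]
 [  0.           0.           1.        ]] [-0.18105919  0.          0.          0.          0.        ] [[ 0.00831321  0.99801083 -0.06249212  0.53330082]
 [-0.99987327  0.00744769 -0.01407034  0.24913015]
 [-0.01357693  0.06260117  0.99794627  1.06044955]
 [ 0.          0.          0.          1.        ]] 0.9958750406901041
```

View pics/top0.png

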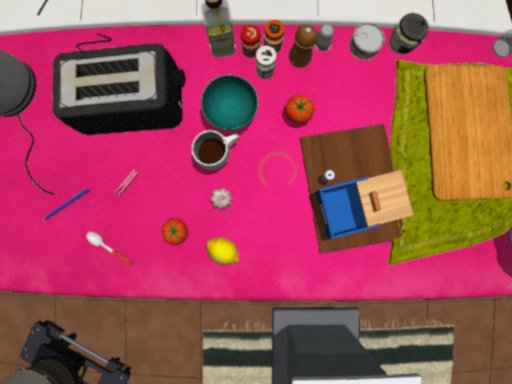

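View pics/scene0.png

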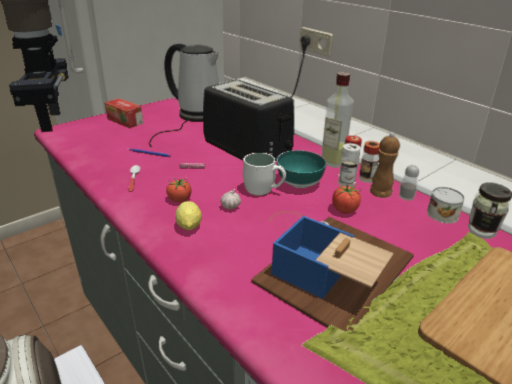

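The top view shows the board at pixels (302–410, 125–252), the post at (327,176), the box with its blue opening at (343,208) and the cover to its right. The garlic is at (221,198), the lemon at (222,250), the tomatoes at (175,231) and (300,109), and the mug at (211,150). The scene view agrees.

```bash
cat > h.py <<'E'
import cv2,numpy as np
def cloud(c):
    K=np.array(c['K']);H,W=c['z_map'].shape
    u,v=np.meshgrid(np.arange(W),np.arange(H))
    n=cv2.undistortPoints(np.stack([u,v],-1).reshape(-1,1,2).astype(float),K,np.array(c['distortion'])).reshape(H,W,2)
    z=c['z_map'];P=np.stack([n[...,0]*z,-n[...,1]*z,-z],-1);T=np.array(c['world_from_camera'])
    return P@T[:3,:3].T+T[:3,3]
def plane(c,uv,z):
    n=cv2.undistortPoints(np.array(uv,float).reshape(-1,1,2),np.array(c['K']),np.array(c['distortion'])).reshape(-1,2)
    T=np.array(c['world_from_camera']);d=np.c_[n[:,0],-n[:,1],-np.ones(len(n))]@T[:3,:3].T
    return T[:3,3]+d*((z-T[2,3])/d[:,2])[:,None]
def hsv(c): return cv2.cvtColor(np.ascontiguousarray(c['pixels']),cv2.COLOR_RGB2HSV)
def box(p):
    q=cv2.minAreaRect(np.ascontiguousarray(p[:,:2]*1000,dtype=np.float32));return q,cv2.boxPoints(q).round(1).tolist()
E
python3 - <<'E'
from h import *
c=dict(np.load('top0.npz'));P=cloud(c);h=hsv(c)
H,S,V=h[...,0],h[...,1],h[...,2]
u,v=np.meshgrid(np.arange(512),np.arange(384))
roi=(u>290)&(u<420)&(v>115)&(v<260)
for uv in [(221,198),(327,176),(345,150),(343,208),(375,205),(400,190),(300,109),(222,250),(175,231),(150,200),(310,160)]: print(uv,h[uv[1],uv[0]],P[uv[1],uv[0]].round(4))
# board: brown at height ~0.01
Z=P[...,2]
m=roi&(Z<0.02)&((H<25)&(V<120)|(Z>.3)); print('board',m.sum(),box(P[m]))
m=roi&(Z>0.07)&(H>100)&(H<125)&(S>100); print('rim',m.sum(),box(P[m]),np.median(Z[m]))
m=roi&(H>100)&(H<125)&(S>100);print('blue px',m.sum())
m=roi&(Z>0.068)&(H<25)&(V>110)&(u>350);print('cover',m.sum(),box(P[m]),np.median(Z[m]))
m=roi&(Z>0.05)&(u<338)&(v<185)&(H<180)&(S<120);print('post',m.sum(),P[m].mean(0),P[m].min(0),P[m].max(0))
for n,a in dict(garlic=(221,198),lemon=(222,250),st=(175,231),bt=(300,109),mug=(211,150)).items():
    k=(abs(u-a[0])<22)&(abs(v-a[1])<22)&(Z>0.012);p=P[k];print(n,p.min(0).round(3),p.max(0).round(3),np.median(p[p[:,2]>p[:,2].max()-.02],0).round(3))
im=cv2.resize(c['pixels'][115:265,290:425,::-1],None,fx=4,fy=4,interpolation=cv2.INTER_CUBIC);cv2.imwrite('pics/crop0.png',im)
E
```

```text
(221, 198) [  9  50 180] [0.5817 0.3286 0.0413]
(327, 176) [165   2 221] [0.6316 0.0907 0.0634]
(345, 150) [ 12 175 112] [0.6993 0.0386 0.0095]
(343, 208) [107 202 184] [0.5614 0.0465 0.0205]
(375, 205) [ 15 185 146] [ 0.5662 -0.009   0.0975]
(400, 190) [ 16 119 237] [ 0.6001 -0.0696  0.0846]
(300, 109) [ 40 172  98] [0.7857 0.15   0.0548]
(222, 250) [ 29 254 239] [0.4648 0.3239 0.0564]
(175, 231) [ 38 185  87] [0.506  0.4293 0.0615]
(150, 200) [167 217 226] [ 0.5775  0.5027 -0.0024]
(310, 160) [ 12 173 118] [0.6743 0.1224 0.0102]
board 5620 (((602.4844970703125, 5.9280548095703125), (325.7200012207031, 235.04481506347656), 9.768555641174316), [[422.0, 94.0999984741211], [461.8999938964844, -137.5], [782.9000244140625, -82.30000305175781], [743.0, 149.39999389648438]])
rim 433 (((542.0208129882812, 117.70771026611328), (111.56672668457031, 258.6176452636719), 14.756477355957031), [[455.1000061035156, 228.5], [521.0, -21.5], [628.9000244140625, 6.900000095367432], [563.0, 257.0]]) 0.08562365798241323
blue px 2050
cover 2151 (((552.7341918945312, 77.70390319824219), (104.09291076660156, 341.1502380371094), 15.088386535644531), [[458.1000061035156, 228.89999389648438], [546.9000244140625, -100.5], [647.4000244140625, -73.4000015258789], [558.5999755859375, 255.89999389648438]]) 0.08339771331037549
post 98 [0.63296783 0.08766825 0.07381366] [0.53330082 0.07431254 0.05105321] [0.64550273 0.24913015 1.06044955]
garlic [0.533 0.249 0.015] [0.606 0.356 1.06 ] [0.533 0.249 1.06 ]
lemon [0.431 0.249 0.023] [0.533 0.363 1.06 ] [0.533 0.249 1.06 ]
st [0.475 0.249 0.022] [0.535 0.465 1.06 ] [0.533 0.249 1.06 ]
bt [0.533 0.116 0.026] [0.821 0.249 1.06 ] [0.533 0.249 1.06 ]
mug [0.533 0.249 0.015] [0.738 0.393 1.06 ] [0.533 0.249 1.06 ]
```

View pics/crop0.png

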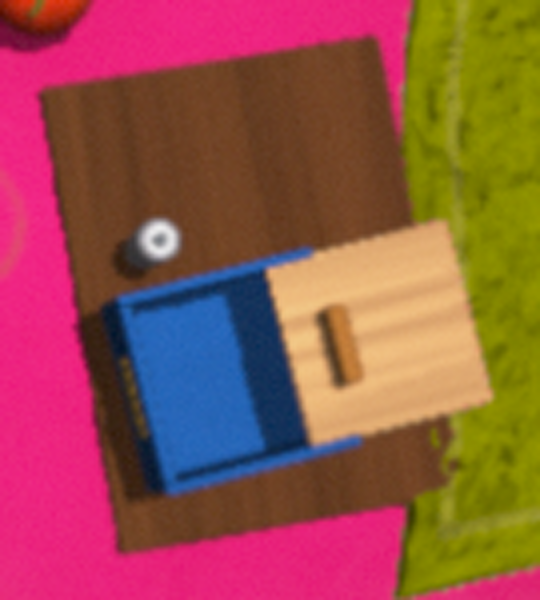

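The crop (4x, offset 290,115) shows the post top at crop (160,241), the brass plate on the left at (132,398), and the grip bar at (342,346). The rim corners on the left are (113,300) and (165,492). The missing-depth pixels need excluding.

```bash
cat > m.py <<'E'
from h import *
def meas(c,pr=True):
    P=cloud(c);h=hsv(c);H,S,V=h[...,0],h[...,1],h[...,2]
    Z=np.where(c['z_map']>0,P[...,2],9);X=P[...,0];Y=P[...,1]
    roi=(X>.4)&(X<.8)&(Y>-.2)&(Y<.2)&(Z<.2)
    return P,H,S,V,X,Y,Z,roi
E
python3 - <<'E'
from m import *
from h import *
c=dict(np.load('top0.npz'));P,H,S,V,X,Y,Z,roi=meas(c)
def big(m):
    n,l,s,_=cv2.connectedComponentsWithStats(m.astype(np.uint8),connectivity=8);return l==1+np.argmax(s[1:,4])
b=big(roi&(Z<0.03)&(H<25)&(V<150)&(Z>0.003));print('board',b.sum(),box(P[b]))
# board left and back edges via pixel->plane z=.01
cnt=max(cv2.findContours(big(roi&~((H>155)|((H>25)&(H<60)))).astype(np.uint8),0,1)[0],key=len).reshape(-1,2)
for uv in [(290+42/4,115+92/4),(290+375/4,115+38/4),(290+122/4,115+551/4),(290+447/4,115+485/4)]: print('bc',plane(c,uv,.01).round(4))
for uv in [(290+113/4,115+302/4),(290+168/4,115+494/4)]: print('rim',plane(c,uv,.086).round(4))
for uv in [(290+447/4,115+222/4),(290+491/4,115+400/4),(290+265/4,115+270/4),(290+313/4,115+447/4)]: print('cov',plane(c,uv,.083).round(4))
print('grip',plane(c,(290+339/4,115+345/4),.101).round(4),'post',plane(c,(290+160/4,115+241/4),.065).round(4))
m=big(roi&(Z>0.078)&(Z<.1)&(H>100)&(H<125)&(S>100)); print('rim',m.sum(),box(P[m]))
m=big(roi&(Z>0.075)&(Z<.11)&(H<25)&(V>90));print('cover',m.sum(),box(P[m]))
m=roi&(Z>.1-.004)&(Z<.11);print('bar',m.sum(),P[m].mean(0),box(P[m]))
m=roi&(Z>.055)&(Z<.07)&(S<90)&(Y>.06);print('post',m.sum(),P[m].mean(0),box(P[m])[0])
for n,a in dict(garlic=(.58,.33),lemon=(.46,.324),st=(.506,.43),bt=(.785,.15)).items():
    k=(np.hypot(X-a[0],Y-a[1])<.055)&(Z>0.015)&(Z<.15);p=P[k];print(n,p.min(0).round(3),p.max(0).round(3),box(p)[0])
E
```

```text
board 5765 (((602.64306640625, 17.189414978027344), (293.7078552246094, 212.09605407714844), 10.036365509033203), [[439.6000061035156, 96.0], [476.5, -112.80000305175781], [765.7000122070312, -61.599998474121094], [728.7999877929688, 147.1999969482422]])
bc [[0.7267 0.1447 0.01  ]]
bc [[ 0.7627 -0.0571  0.01  ]]
bc [[0.4568 0.0974 0.01  ]]
bc [[ 0.4953 -0.0976  0.01  ]]
rim [[0.5975 0.1136 0.086 ]]
rim [[0.4933 0.0834 0.086 ]]
cov [[ 0.6437 -0.0749  0.083 ]]
cov [[ 0.5448 -0.0991  0.083 ]]
cov [[0.6159 0.0289 0.083 ]]
cov [[0.5189 0.0025 0.083 ]]
grip [[ 0.5742 -0.0075  0.101 ]] post [[0.6332 0.0842 0.065 ]]
rim 391 (((560.9677734375, 45.775001525878906), (111.56672668457031, 109.84529876708984), 14.756477355957031), [[493.0, 84.69999694824219], [521.0, -21.5], [628.9000244140625, 6.900000095367432], [600.9000244140625, 113.0999984741211]])
cover 2164 (((583.211181640625, -34.70613098144531), (104.4679183959961, 107.35242462158203), 14.510245323181152), [[519.2000122070312, 4.199999809265137], [546.0999755859375, -99.80000305175781], [647.2000122070312, -73.5999984741211], [620.29998
[... 374 characters left out ...]
08735873 0.06412725] ((570.3565673828125, 96.39765930175781), (35.73265838623047, 151.9742889404297), 86.25885772705078)
garlic [0.559 0.307 0.015] [0.606 0.356 0.052] ((581.9812622070312, 329.747314453125), (47.9722900390625, 45.52408218383789), 68.80461120605469)
lemon [0.431 0.289 0.023] [0.491 0.363 0.062] ((460.6636657714844, 325.6234436035156), (65.20355987548828, 66.69700622558594), 12.198103904724121)
st [0.475 0.406 0.022] [0.535 0.465 0.065] ((505.1809387207031, 435.00836181640625), (59.015960693359375, 60.03476333618164), 88.02371215820312)
bt [0.758 0.116 0.026] [0.821 0.183 0.073] ((788.6885986328125, 149.3070068359375), (68.73797607421875, 62.3625373840332), 35.978580474853516)
```

```bash
cat > d.py <<'E'
from station import r, workorder, capture
import numpy as np,sys
def delta(p,yaw):  # target TCP, yaw of tool y axis (deg, world)
    s=r.sense();R=np.array(s['ee_rot']);c=np.array(s['tcp_pos']);y=np.degrees(np.arctan2(R[1,1],R[0,1]))
    a=(yaw-y+180)%360-180
    print('t',round(s['time_s'],2),'tcp',c.round(4),'yaw',round(y,1),'w',round(s['gripper_width'],3),'d',(R.T@(np.array(p)-c)).round(4),'rz',round(-a,1),'J',np.round(s['joints'],0),'F',np.round(s['wrist_force'],1))
if __name__=='__main__':
    a=[float(x) for x in sys.argv[1:]];delta(a[:3],a[3])
E
python3 d.py 0.475 -0.013 0.223 104.8
```

```text
t 0.1 tcp [0.2782 0.5591 0.2216] yaw -116.5 w 1.0 d [ 0.4311  0.4244 -0.0005] rz 138.7 J [ 78.  22.   0.  -0. -68. -15.] F [ 0.2  0.1 -0.2]
```

Units first: shifts go in shares of 0.5 m and turns go in shares of 180 degrees. So 0.431 m / 0.5 = 0.862, 0.424 m / 0.5 = 0.848, 138.7 degrees / 180 = 0.7706.

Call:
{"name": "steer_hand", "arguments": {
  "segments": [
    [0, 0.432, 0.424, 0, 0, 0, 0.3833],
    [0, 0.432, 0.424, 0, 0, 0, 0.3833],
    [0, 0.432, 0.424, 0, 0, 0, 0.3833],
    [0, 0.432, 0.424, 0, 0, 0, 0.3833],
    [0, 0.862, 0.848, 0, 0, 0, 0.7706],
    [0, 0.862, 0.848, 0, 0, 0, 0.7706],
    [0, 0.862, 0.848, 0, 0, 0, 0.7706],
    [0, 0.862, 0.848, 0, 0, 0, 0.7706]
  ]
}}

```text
refused: segments[0]: [0, 0.432, 0.424, 0, 0, 0, 0.3833] is not of type 'number' (schema: type "number"). Nothing was moved.
```

Nothing moved. I misread the format; it is one flat list, 7 numbers to a row, no inner brackets. Resending.

Call:
{"name": "steer_hand", "arguments": {
  "segments": [0, 0.432, 0.424, 0, 0, 0, 0.3833, 0, 0.432, 0.424, 0, 0, 0, 0.3833, 0, 0.432, 0.424, 0, 0, 0, 0.3833, 0, 0.432, 0.424, 0, 0, 0, 0.3833, 0, 0.862, 0.848, 0, 0, 0, 0.7706, 0, 0.862, 0.848, 0, 0, 0, 0.7706, 0, 0.862, 0.848, 0, 0, 0, 0.7706, 0, 0.862, 0.848, 0, 0, 0, 0.7706]
}}

```text
time_s: 0.9
tcp_pos: [0.4088, 0.1793, 0.2225]
ee_rot: [[-0.096, -0.995, -0.0], [-0.995, 0.096, 0.0], [-0.0, 0.0, -1.0]]
wrist_force: [1.6, 1.2, -0.1]
gripper_width: 0.353
gripper_force: 0.0
```

```bash
python3 d.py 0.475 -0.013 0.223 104.8
```

```text
t 0.9 tcp [0.4088 0.1793 0.2225] yaw 174.5 w 0.353 d [ 0.1851 -0.0844 -0.0005] rz 69.7 J [ 45.   4. -23.  -0. -62. -50.] F [ 1.6  1.2 -0.1]
```

To row units: 0.185 m / 0.5 = 0.37, -0.0844 m / 0.5 = -0.1688, 69.7 degrees / 180 = 0.3872.

Call:
{"name": "steer_hand", "arguments": {
  "segments": [0, 0.37, -0.1688, 0, 0, 0, 0.3872, 0, 0.37, -0.1688, 0, 0, 0, 0.3872, 0, 0.37, -0.1688, 0, 0, 0, 0.3872, 0, 0.37, -0.1688, 0, 0, 0, 0.3872, 0, 0.37, -0.1688, 0, 0, 0, 0.3872, 0, 0.37, -0.1688, 0, 0, 0, 0.3872, 0, 0.37, -0.1688, 0, 0, 0, 0.3872, 0, 0.37, -0.1688, 0, 0, 0, 0.3872]
}}

```text
time_s: 1.7
tcp_pos: [0.4757, -0.011, 0.2221]
ee_rot: [[-0.963, -0.269, -0.001], [-0.269, 0.963, -0.0], [0.001, 0.0, -1.0]]
wrist_force: [0.4, 0.7, -0.5]
gripper_width: 0.005
gripper_force: 0.0
```

```bash
python3 d.py 0.475 -0.013 0.045 104.8
```

```text
t 1.7 tcp [ 0.4757 -0.011   0.2221] yaw 105.6 w 0.005 d [ 0.0011 -0.0018  0.1771] rz 0.8 J [ 18.   7. -20.  -0. -63. -93.] F [ 0.4  0.7 -0.5]
```

To row units: 0.177 m / 0.5 = 0.354, 0.15 m / 0.5 = 0.3.

Call:
{"name": "steer_hand", "arguments": {
  "segments": [0, 0, 0, 0.1, 0, 0, 0, 0, 0, 0, 0.2, 0, 0, 0, 0, 0, 0, 0.3, 0, 0, 0, 0, 0, 0, 0.354, 0, 0, 0, 0, 0, 0, 0.354, 0, 0, 0]
}}

```text
time_s: 2.2
tcp_pos: [0.4726, -0.0115, 0.0418]
ee_rot: [[-0.961, -0.275, -0.01], [-0.275, 0.961, -0.003], [0.01, 0.0, -1.0]]
wrist_force: [0.6, 0.1, 0.3]
gripper_width: 0.005
gripper_force: 0.0
```

```bash
python3 - <<'E'
from station import r, workorder, capture
from h import *
from m import *
c=capture('top');np.savez('top1.npz',**c);cv2.imwrite('pics/top1.png',cv2.resize(c['pixels'][115:265,290:425,::-1],None,fx=4,fy=4,interpolation=cv2.INTER_CUBIC))
E
python3 d.py 0.5 0 0.045 104.8
```

```text
t 2.25 tcp [ 0.4749 -0.011   0.0442] yaw 106.0 w 0.006 d [-0.0271  0.0036 -0.0009] rz 1.2 J [ 18.  21. -33.   0. -37. -92.] F [ 0.3 -0.8  1.3]
```

View pics/top1.png

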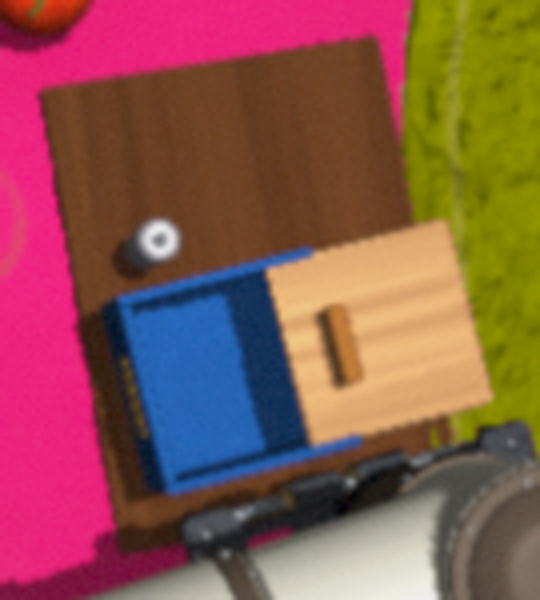

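The gripper is down on the near side, parallel to the box face (shut fingers at about crop (335,490), behind the cover's front edge). The box hasn't moved. I'll start the push.

```bash
cat > t.py <<'E'
from station import r, workorder, capture
from h import *
from m import *
C=np.array([.633,.0845]);BY=9.9
def track(tag):
    A=[];B=[]
    for n in ('top','scene'):
        c=capture(n);P,H,S,V,X,Y,Z,roi=meas(c)
        roi=roi&(Z>.076)&(Z<.094)
        bl=roi&(H>100)&(H<125)&(S>100);wd=roi&(H<25)&(S>60)&(V>90)
        A.append(P[bl]);B.append(P[wd])
        cv2.imwrite(f'pics/{tag}_{n}.png',c['pixels'][:,:,::-1])
    for nm,a,b in (('top',A[0],B[0]),('both',np.vstack(A),np.vstack(B))):
        (cx,cy),(w,h),an=box(np.vstack([a,b]))[0]
        d=b[:,:2].mean(0)-a[:,:2].mean(0);g=np.degrees(np.arctan2(d[1],d[0]))
        yaw=min([an+k*90 for k in range(-4,5)],key=lambda t:abs((t-g+180)%360-180))
        u=np.array([np.cos(np.radians(yaw)),np.sin(np.radians(yaw))]);v=np.array([-u[1],u[0]])
        q=np.vstack([a,b])[:,:2];s=q@u;t=q@v
        ctr=u*(s.min()+.056)+v*(t.max()-.056)   # front and left faces
        e=C-ctr
        print(nm,'yaw',round(yaw,1),'to go',round(BY-yaw,1),'ctr',ctr.round(4),'len',round(np.ptp(s),3),'wid',round(np.ptp(t),3),'post in box',np.round([e@u,e@v],4),'n',len(a),len(b))
    s=r.sense();p=np.array(s['tcp_pos'])[:2]-ctr
    print('tcp in box',np.round([p@u,p@v],4),'tcp',s['tcp_pos'].round(4),'t',s['time_s'],'F',np.round(s['wrist_force'],1))
if __name__=='__main__':
    import sys;track(sys.argv[1])
E
```

Call:
{"name": "steer_hand", "arguments": {
  "segments": [0, -0.04, 0, 0, 0, 0, 0, 0, -0.06, 0, 0, 0, 0, 0, 0, -0.07, 0, 0, 0, 0, 0, 0, -0.08, 0, 0, 0, 0, 0, 0, -0.09, 0, 0, 0, 0, 0, 0, -0.1, 0, 0, 0, 0, 0, 0, -0.1, 0, 0, 0, 0, 0]
}}

```text
time_s: 2.95
tcp_pos: [0.5203, 0.0018, 0.046]
ee_rot: [[-0.961, -0.275, -0.008], [-0.275, 0.961, -0.002], [0.008, 0.0, -1.0]]
wrist_force: [-9.0, -2.7, 5.6]
gripper_width: 0.003
gripper_force: 4.2
```

```bash
python3 t.py a1
```

```text
top yaw 288.6 to go -278.7 ctr [0.5745 0.0514] len 0.192 wid 0.092 post in box [-0.0127  0.066 ] n 254 1714
both yaw 288.3 to go -278.4 ctr [0.5745 0.0515] len 0.192 wid 0.134 post in box [-0.0129  0.0659] n 433 2459
tcp in box [ 0.0303 -0.067 ] tcp [0.5204 0.0018 0.046 ] t 3.05 F [-7.4 -3.7  4.7]
```

```bash
cat > path.py <<'E'
import sys,numpy as np
from station import r, workorder, capture
s=r.sense();R=np.array(s['ee_rot']);p=np.array(s['tcp_pos']);C=np.array([.633,.0845])
ax,ay,z=[float(x) for x in sys.argv[1:4]];y0=np.degrees(np.arctan2(R[1,1],R[0,1]))
for w in sys.argv[4:]:
    a=float(w);t=np.radians(a);T=np.r_[C+[np.cos(t)*ax-np.sin(t)*ay,np.sin(t)*ax+np.cos(t)*ay],z]
    print(a,(R.T@(T-p)).round(3),'rz',round(-((a+180-y0+180)%360-180),1),T.round(3))
E
python3 path.py 0.046 -0.135 0.045 -71 -67 -63 -59 -55 -51 -47 -43
```

```text
-71.0 [ 0.001 -0.005  0.001] rz -3.0 [ 0.52  -0.003  0.045]
-67.0 [-0.003 -0.014  0.001] rz -7.0 [ 0.527 -0.011  0.045]
-63.0 [-0.007 -0.022  0.001] rz -11.0 [ 0.534 -0.018  0.045]
-59.0 [-0.013 -0.031  0.001] rz -15.0 [ 0.541 -0.024  0.045]
-55.0 [-0.018 -0.039  0.001] rz -19.0 [ 0.549 -0.031  0.045]
-51.0 [-0.025 -0.047  0.001] rz -23.0 [ 0.557 -0.036  0.045]
-47.0 [-0.032 -0.054  0.001] rz -27.0 [ 0.566 -0.041  0.045]
-43.0 [-0.039 -0.06   0.001] rz -31.0 [ 0.575 -0.046  0.045]
```

To row units: -0.06 m / 0.5 = -0.12, -0.054 m / 0.5 = -0.108, -31 degrees / 180 = -0.1722.

Call:
{"name": "steer_hand", "arguments": {
  "segments": [0, -0.006, -0.028, 0, 0, 0, -0.0389, 0, -0.014, -0.044, 0, 0, 0, -0.0611, 0, -0.026, -0.062, 0, 0, 0, -0.0833, 0, -0.036, -0.078, 0, 0, 0, -0.1056, 0, -0.05, -0.094, 0, 0, 0, -0.1278, 0, -0.064, -0.108, 0, 0, 0, -0.15, 0, -0.078, -0.12, 0, 0, 0, -0.1722, 0, -0.078, -0.12, 0, 0, 0, -0.1722]
}}

```text
time_s: 3.85
tcp_pos: [0.5787, -0.0445, 0.0464]
ee_rot: [[-0.682, -0.731, 0.001], [-0.731, 0.682, -0.0], [-0.0, -0.001, -1.0]]
wrist_force: [-1.4, -2.8, 0.2]
gripper_width: 0.003
gripper_force: 1.6
```

```bash
python3 t.py a2;python3 path.py 0.046 -0.135 0.045 -39 -35 -31 -27 -23 -19 -15
```

```text
top yaw -44.0 to go 53.9 ctr [0.6108 0.0192] len 0.167 wid 0.098 post in box [-0.0294  0.0624] n 101 1531
both yaw 319.3 to go -309.4 ctr [0.5914 0.0346] len 0.19 wid 0.134 post in box [-0.001   0.0649] n 520 1688
tcp in box [ 0.0413 -0.0683] tcp [ 0.5783 -0.0441  0.0463] t 3.95 F [-1.5 -3.6  0.2]
-39.0 [ 0.    -0.008  0.001] rz -4.1 [ 0.584 -0.049  0.045]
-35.0 [-0.004 -0.017  0.001] rz -8.1 [ 0.593 -0.052  0.045]
-31.0 [-0.009 -0.025  0.001] rz -12.1 [ 0.603 -0.055  0.045]
-27.0 [-0.014 -0.034  0.001] rz -16.1 [ 0.613 -0.057  0.045]
-23.0 [-0.02  -0.042  0.001] rz -20.1 [ 0.623 -0.058  0.045]
-19.0 [-0.027 -0.049  0.001] rz -24.1 [ 0.633 -0.058  0.045]
-15.0 [-0.034 -0.056  0.001] rz -28.1 [ 0.642 -0.058  0.045]
```

```bash
python3 path.py 0.038 -0.135 0.045 -37 -33 -29 -25 -21 -17 -13
```

```text
-37.0 [-0.001 -0.004  0.001] rz -6.1 [ 0.582 -0.046  0.045]
-33.0 [-0.005 -0.013  0.001] rz -10.1 [ 0.591 -0.049  0.045]
-29.0 [-0.01  -0.022  0.001] rz -14.1 [ 0.601 -0.052  0.045]
-25.0 [-0.015 -0.03   0.001] rz -18.1 [ 0.61  -0.054  0.045]
-21.0 [-0.02  -0.038  0.001] rz -22.1 [ 0.62  -0.055  0.045]
-17.0 [-0.027 -0.046  0.001] rz -26.1 [ 0.63  -0.056  0.045]
-13.0 [-0.034 -0.053  0.001] rz -30.1 [ 0.64  -0.056  0.045]
```

To row units: -0.053 m / 0.5 = -0.106, -0.046 m / 0.5 = -0.092, -30 degrees / 180 = -0.1667.

Call:
{"name": "steer_hand", "arguments": {
  "segments": [0, -0.002, -0.008, 0, 0, 0, -0.0333, 0, -0.01, -0.026, 0, 0, 0, -0.0556, 0, -0.02, -0.044, 0, 0, 0, -0.0778, 0, -0.03, -0.06, 0, 0, 0, -0.1, 0, -0.04, -0.076, 0, 0, 0, -0.1222, 0, -0.054, -0.092, 0, 0, 0, -0.1444, 0, -0.068, -0.106, 0, 0, 0, -0.1667, 0, -0.068, -0.106, 0, 0, 0, -0.1667]
}}

```text
time_s: 4.75
tcp_pos: [0.6413, -0.0545, 0.046]
ee_rot: [[-0.225, -0.974, 0.002], [-0.974, 0.225, 0.0], [-0.001, -0.002, -1.0]]
wrist_force: [0.4, -1.0, 0.0]
gripper_width: 0.008
gripper_force: 0.6
```

```bash
python3 t.py a3;python3 path.py 0.033 -0.135 0.045 -9 -5 -1 3 7 11
```

```text
top yaw -14.2 to go 24.1 ctr [0.6066 0.0208] len 0.193 wid 0.097 post in box [0.0099 0.0683] n 22 546
both yaw -14.2 to go 24.1 ctr [0.6057 0.0209] len 0.194 wid 0.132 post in box [0.0109 0.0683] n 606 641
tcp in box [ 0.0521 -0.0645] tcp [ 0.6405 -0.0544  0.046 ] t 4.85 F [-0.  0. -0.]
-9.0 [-0.001 -0.004  0.001] rz -4.1 [ 0.644 -0.054  0.045]
-5.0 [-0.005 -0.013  0.001] rz -8.1 [ 0.654 -0.053  0.045]
-1.0 [-0.008 -0.022  0.001] rz -12.1 [ 0.664 -0.051  0.045]
3.0 [-0.013 -0.03   0.001] rz -16.1 [ 0.673 -0.049  0.045]
7.0 [-0.018 -0.039  0.001] rz -20.1 [ 0.682 -0.045  0.045]
11.0 [-0.024 -0.047  0.001] rz -24.1 [ 0.691 -0.042  0.045]
```

View pics/a3_scene.png

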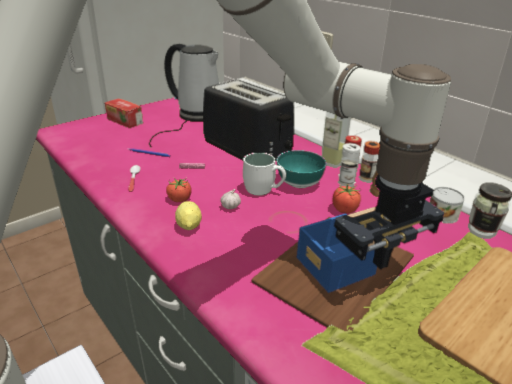

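```bash
python3 path.py 0.028 -0.143 0.045 -14; python3 path.py 0.028 -0.136 0.045 -12 -8 -4 0 4 8 11
```

```text
-14.0 [0.01  0.013 0.001] rz 0.9 [ 0.626 -0.061  0.045]
-12.0 [0.002 0.008 0.001] rz -1.1 [ 0.632 -0.054  0.045]
-8.0 [-0.001 -0.001  0.001] rz -5.1 [ 0.642 -0.054  0.045]
-4.0 [-0.004 -0.01   0.001] rz -9.1 [ 0.651 -0.053  0.045]
0.0 [-0.007 -0.019  0.001] rz -13.1 [ 0.661 -0.052  0.045]
4.0 [-0.012 -0.028  0.001] rz -17.1 [ 0.67  -0.049  0.045]
8.0 [-0.017 -0.036  0.001] rz -21.1 [ 0.68  -0.046  0.045]
11.0 [-0.021 -0.042  0.001] rz -24.1 [ 0.686 -0.044  0.045]
```

To row units: -0.036 m / 0.5 = -0.072, -0.028 m / 0.5 = -0.056, -21 degrees / 180 = -0.1167.

Call:
{"name": "steer_hand", "arguments": {
  "segments": [0, 0.02, 0.01, 0, 0, 0, 0.0056, 0, 0.02, 0.026, 0, 0, 0, 0.0056, 0, -0.002, -0.002, 0, 0, 0, -0.0278, 0, -0.008, -0.02, 0, 0, 0, -0.05, 0, -0.014, -0.038, 0, 0, 0, -0.0722, 0, -0.024, -0.056, 0, 0, 0, -0.0944, 0, -0.034, -0.072, 0, 0, 0, -0.1167, 0, -0.034, -0.072, 0, 0, 0, -0.1167]
}}

```text
time_s: 5.65
tcp_pos: [0.6793, -0.047, 0.0455]
ee_rot: [[0.139, -0.99, 0.001], [-0.99, -0.139, -0.001], [0.001, -0.001, -1.0]]
wrist_force: [1.1, -4.1, -0.9]
gripper_width: 0.005
gripper_force: 1.8
```

```bash
python3 t.py a4
```

```text
top yaw -201.1 to go 211.0 ctr [0.6082 0.0394] len 0.003 wid 0.0 post in box [-0.0069 -0.051 ] n 2 0
both yaw 362.3 to go -352.4 ctr [0.6189 0.0146] len 0.194 wid 0.111 post in box [0.0168 0.0693] n 610 494
tcp in box [ 0.0576 -0.0639] tcp [ 0.679  -0.047   0.0456] t 5.75 F [ 3.4 -4.2 -2.3]t.py:15: RuntimeWarning: Mean of empty slice.
  d=b[:,:2].mean(0)-a[:,:2].mean(0);g=np.degrees(np.arctan2(d[1],d[0]))
  ret = um.true_divide(
```

```bash
python3 path.py 0.023 -0.150 0.045 8;  python3 path.py 0.024 -0.136 0.045 2 6 10 12
```

```text
8.0 [0.013 0.004 0.001] rz -0.1 [ 0.677 -0.061  0.045]
2.0 [0.001 0.018 0.001] rz 5.9 [ 0.662 -0.051  0.045]
6.0 [0.    0.008 0.001] rz 1.9 [ 0.671 -0.048  0.045]
10.0 [-0.002 -0.001  0.001] rz -2.1 [ 0.68  -0.045  0.045]
12.0 [-0.003 -0.006  0.001] rz -4.1 [ 0.685 -0.044  0.045]
```

To row units: 0.018 m / 0.5 = 0.036, 0.013 m / 0.5 = 0.026, -2 degrees / 180 = -0.0111.

Call:
{"name": "steer_hand", "arguments": {
  "segments": [0, 0.026, 0, 0, 0, 0, 0, 0, 0.026, 0.036, 0, 0, 0, 0, 0, 0.008, 0.036, 0, 0, 0, 0, 0, 0, 0.028, 0, 0, 0, 0, 0, -0.006, 0.02, 0, 0, 0, -0.0111, 0, -0.01, 0.016, 0, 0, 0, -0.0111, 0, -0.01, 0.016, 0, 0, 0, -0.0111]
}}

```text
time_s: 6.45
tcp_pos: [0.6735, -0.0455, 0.0467]
ee_rot: [[0.174, -0.985, 0.005], [-0.985, -0.174, -0.004], [0.005, -0.004, -1.0]]
wrist_force: [5.1, -12.4, -1.9]
gripper_width: 0.008
gripper_force: 6.4
```

```bash
python3 t.py a5 2>/dev/null | grep -v ^top
```

```text
both yaw 367.4 to go -357.5 ctr [0.6244 0.0142] len 0.194 wid 0.112 post in box [0.0176 0.0687] n 586 696
tcp in box [ 0.0411 -0.0655] tcp [ 0.6735 -0.0455  0.0467] t 6.55 F [  4.6 -12.   -1.6]
```

To row units: -0.17 m / 0.5 = -0.34, 0.04 m / 0.5 = 0.08.

Call:
{"name": "steer_hand", "arguments": {
  "segments": [0, 0.03, 0, 0, 0, 0, 0, 0, 0.08, 0, 0, 0, 0, 0, 0, 0.08, 0, -0.1, 0, 0, 0, 0, 0.08, 0, -0.2, 0, 0, 0, 0, 0.08, 0, -0.3, 0, 0, 0, 0, 0.08, 0, -0.34, 0, 0, 0]
}}

```text
time_s: 7.15
tcp_pos: [0.6801, -0.082, 0.2226]
ee_rot: [[0.175, -0.985, 0.011], [-0.985, -0.175, 0.0], [0.002, -0.01, -1.0]]
wrist_force: [1.8, 0.2, 0.9]
gripper_width: 0.006
gripper_force: 0.0
```

```bash
python3 d.py 0.582 0.331 0.2 97
```

```text
t 7.15 tcp [ 0.6801 -0.082   0.2226] yaw -169.9 w 0.006 d [-0.4239  0.0245  0.0215] rz 93.1 J [  7.  28.   9.   0. -71.   3.] F [1.8 0.2 0.9]
```

To row units: -0.424 m / 0.5 = -0.848, -0.21 m / 0.5 = -0.42, 93 degrees / 180 = 0.5167.

Call:
{"name": "steer_hand", "arguments": {
  "segments": [0.8, -0.42, 0.024, 0, 0, 0, 0.2556, 0.8, -0.42, 0.024, 0, 0, 0, 0.2556, 0.8, -0.42, 0.024, 0, 0, 0, 0.2556, 0.8, -0.42, 0.024, 0, 0, 0, 0.2556, 0.8, -0.848, 0.049, 0, 0, 0, 0.5167, 0.8, -0.848, 0.049, 0, 0, 0, 0.5167, 0.8, -0.848, 0.049, 0, 0, 0, 0.5167, 0.8, -0.848, 0.049, 0, 0, 0, 0.5167]
}}

```text
time_s: 7.95
tcp_pos: [0.5872, 0.298, 0.2159]
ee_rot: [[-0.839, -0.545, -0.0], [-0.545, 0.839, 0.001], [-0.0, 0.001, -1.0]]
wrist_force: [1.9, 0.4, 0.1]
gripper_width: 0.651
gripper_force: 0.0
```

```bash
python3 d.py 0.582 0.331 0.2 97
```

```text
t 7.95 tcp [0.5872 0.298  0.2159] yaw 123.0 w 0.651 d [-0.0136  0.0305  0.0159] rz 26.0 J [ 41.  26.   5.  -0. -69. -98.] F [1.9 0.4 0.1]
```

To row units: 0.0305 m / 0.5 = 0.061, -0.0136 m / 0.5 = -0.0272, 26 degrees / 180 = 0.1444.

Call:
{"name": "steer_hand", "arguments": {
  "segments": [0.8, -0.0272, 0.061, 0, 0, 0, 0.1444, 0.8, -0.0272, 0.061, 0, 0, 0, 0.1444, 0.8, -0.0272, 0.061, 0, 0, 0, 0.1444, 0.8, -0.0272, 0.061, 0, 0, 0, 0.1444, 0.8, -0.0272, 0.061, 0, 0, 0, 0.1444, 0.8, -0.0272, 0.061, 0, 0, 0, 0.1444]
}}

```text
time_s: 8.55
tcp_pos: [0.5827, 0.3285, 0.2156]
ee_rot: [[-0.992, -0.129, -0.0], [-0.129, 0.992, 0.0], [0.0, 0.0, -1.0]]
wrist_force: [-0.1, 0.3, 0.5]
gripper_width: 0.8
gripper_force: 0.0
```

```bash
python3 - <<'E'
from station import r, workorder, capture
from h import *
c=capture('wrist');s=r.sense();P=cloud(c);h=hsv(c)
cv2.imwrite('pics/w1.png',c['pixels'][:,:,::-1])
z=np.where(c['z_map']>0,P[...,2],9);m=(np.hypot(P[...,0]-.582,P[...,1]-.331)<.045)&(z>.012)&(z<.07)
print(m.sum(),P[m].min(0).round(4),P[m].max(0).round(4),box(P[m])[0],s['tcp_pos'])
E
python3 t.py a6; python3 d.py 0.582 0.331 0.012 97
```

```text
1248 [0.5585 0.3059 0.0137] [0.6057 0.3558 0.0502] ((581.734375, 331.0148010253906), (46.33500671386719, 48.986480712890625), 13.873443603515625) [0.58269231 0.32842642 0.21563639]
top yaw 7.0 to go 2.9 ctr [0.6263 0.0161] len 0.192 wid 0.113 post in box [0.015  0.0671] n 414 2039
both yaw -353.3 to go 363.2 ctr [0.6246 0.0156] len 0.196 wid 0.114 post in box [0.0164 0.0675] n 1096 3425
tcp in box [-0.0052  0.3156] tcp [0.5827 0.3284 0.2156] t 8.7 F [ 0.9  1.3 -0.9]
t 8.7 tcp [0.5827 0.3284 0.2156] yaw 97.4 w 0.803 d [0.0003 0.0026 0.2036] rz 0.4 J [  43.   27.    7.   -0.  -70. -126.] F [ 0.9  1.3 -0.9]
```

View pics/w1.png

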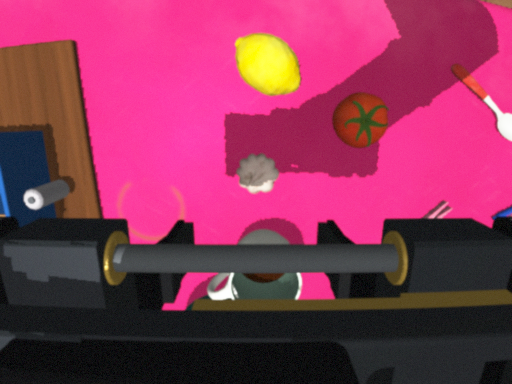

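View pics/a6_top.png

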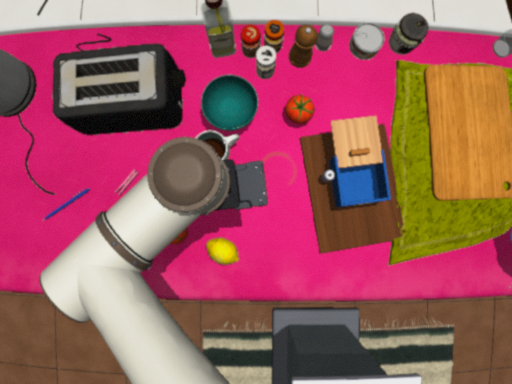

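The wrist view shows the garlic at (257,175) between the fingers, with the mug at (265,275) behind it. The top view shows the box turned beside the post at (328,176), its front facing the robot. Next I'll descend and grip.

To row units: 0.205 m / 0.5 = 0.41, 0.19 m / 0.5 = 0.38, 0.4 degrees / 180 = 0.0022.

Call:
{"name": "steer_hand", "arguments": {
  "segments": [0.8, 0, 0.0052, 0.1, 0, 0, 0.0022, 0.8, 0, 0.0052, 0.2, 0, 0, 0.0022, 0.8, 0, 0.0052, 0.3, 0, 0, 0.0022, 0.8, 0, 0.0052, 0.38, 0, 0, 0.0022, 0.8, 0, 0.0052, 0.41, 0, 0, 0.0022, 0.8, 0, 0.0052, 0.41, 0, 0, 0.0022, 0.2, 0, 0.0052, 0.41, 0, 0, 0.0022, 0.2, 0, 0.0052, 0.41, 0, 0, 0.0022]
}}

```text
time_s: 9.5
tcp_pos: [0.5839, 0.3326, 0.0136]
ee_rot: [[-0.993, -0.121, 0.004], [-0.121, 0.993, 0.003], [-0.005, 0.003, -1.0]]
wrist_force: [0.4, 0.3, 0.7]
gripper_width: 0.694
gripper_force: 0.0
```

Call:
{"name": "steer_hand", "arguments": {
  "segments": [0, 0, 0, 0, 0, 0, 0, 0, 0, 0, 0, 0, 0, 0, 0, 0, 0, 0, 0, 0, 0, 0, 0, 0, 0, 0, 0, 0, 0, 0, 0, 0, 0, 0, 0]
}}

```text
time_s: 10.0
tcp_pos: [0.5832, 0.3318, 0.0128]
ee_rot: [[-0.993, -0.121, 0.003], [-0.121, 0.993, 0.002], [-0.003, 0.001, -1.0]]
wrist_force: [-0.7, -1.2, 6.8]
gripper_width: 0.544
gripper_force: 30.0
```

Units first: shifts go in shares of 0.5 m and turns go in shares of 180 degrees. So -0.17 m / 0.5 = -0.34, -0.04 m / 0.5 = -0.08.

Call:
{"name": "steer_hand", "arguments": {
  "segments": [0, 0, 0, -0.08, 0, 0, 0, 0, 0, 0, -0.18, 0, 0, 0, 0, 0, 0, -0.28, 0, 0, 0, 0, 0, 0, -0.34, 0, 0, 0]
}}

```text
time_s: 10.4
tcp_pos: [0.5835, 0.332, 0.1858]
ee_rot: [[-0.993, -0.121, 0.006], [-0.121, 0.993, 0.004], [-0.006, 0.003, -1.0]]
wrist_force: [0.8, -0.1, 0.5]
gripper_width: 0.539
gripper_force: 30.0
```

```bash
python3 d.py 0.615 0.0143 0.18 97
```

```text
t 10.4 tcp [0.5835 0.332  0.1858] yaw 97.0 w 0.539 d [ 0.0072 -0.3192  0.0047] rz -0.0 J [  43.   28.    4.    0.  -66. -127.] F [ 0.8 -0.1  0.5]
```

To row units: -0.319 m / 0.5 = -0.638, -0.3 m / 0.5 = -0.6.

Call:
{"name": "steer_hand", "arguments": {
  "segments": [0, 0.002, -0.1, 0, 0, 0, 0, 0, 0.004, -0.2, 0, 0, 0, 0, 0, 0.006, -0.3, 0, 0, 0, 0, 0, 0.01, -0.4, 0, 0, 0, 0, 0, 0.012, -0.5, 0, 0, 0, 0, 0, 0.014, -0.6, 0, 0, 0, 0, 0, 0.0144, -0.638, 0, 0, 0, 0, 0, 0.0144, -0.638, 0, 0, 0, 0]
}}

```text
time_s: 11.2
tcp_pos: [0.6133, 0.0108, 0.1806]
ee_rot: [[-0.993, -0.116, -0.0], [-0.116, 0.993, 0.0], [0.0, 0.0, -1.0]]
wrist_force: [-0.6, 0.4, -0.2]
gripper_width: 0.537
gripper_force: 30.0
```

Call:
{"name": "steer_hand", "arguments": {
  "segments": [0, 0, 0, 0, 0, 0, 0, 0, 0, 0, 0, 0, 0, 0]
}}

```text
time_s: 11.4
tcp_pos: [0.6135, 0.0147, 0.1806]
ee_rot: [[-0.993, -0.122, 0.0], [-0.122, 0.993, 0.0], [-0.0, 0.0, -1.0]]
wrist_force: [0.3, 0.4, -0.0]
gripper_width: 0.545
gripper_force: 30.0
```

```bash
python3 d.py 0.615 0.0143 0.033 97
```

```text
t 11.4 tcp [0.6135 0.0147 0.1806] yaw 97.0 w 0.545 d [-0.0014 -0.0006  0.1476] rz -0.0 J [ 16.  23.  -5.  -0. -63. -99.] F [ 0.3  0.4 -0. ]
```

To row units: 0.147 m / 0.5 = 0.294, 0.13 m / 0.5 = 0.26.

Call:
{"name": "steer_hand", "arguments": {
  "segments": [0, -0.002, 0, 0.08, 0, 0, 0, 0, -0.002, 0, 0.16, 0, 0, 0, 0, -0.002, 0, 0.22, 0, 0, 0, 0, -0.002, 0, 0.26, 0, 0, 0, 0, -0.002, 0, 0.294, 0, 0, 0, 0, -0.002, 0, 0.294, 0, 0, 0, 0.66, -0.002, 0, 0.294, 0, 0, 0, 0.66, -0.002, 0, 0.294, 0, 0, 0]
}}

```text
time_s: 12.2
tcp_pos: [0.6156, 0.0147, 0.035]
ee_rot: [[-0.993, -0.122, 0.003], [-0.122, 0.993, 0.0], [-0.003, 0.0, -1.0]]
wrist_force: [-0.3, -0.1, 0.5]
gripper_width: 0.629
gripper_force: 0.0
```

Call:
{"name": "steer_hand", "arguments": {
  "segments": [0.66, 0, 0, 0, 0, 0, 0, 0.66, 0, 0, 0, 0, 0, 0, 0.66, 0, 0, -0.06, 0, 0, 0, 0.66, 0, 0, -0.14, 0, 0, 0, 0.66, 0, 0, -0.22, 0, 0, 0, 0, 0, 0, -0.3, 0, 0, 0, 0, 0, 0, -0.3, 0, 0, 0]
}}

```text
time_s: 12.9
tcp_pos: [0.6184, 0.0141, 0.1914]
ee_rot: [[-0.992, -0.122, 0.014], [-0.122, 0.993, 0.002], [-0.015, 0.0, -1.0]]
wrist_force: [-0.1, -0.0, -0.0]
gripper_width: 0.552
gripper_force: 0.0
```

```bash
python3 - <<'E'
from station import r, workorder, capture
from h import *
c=capture('wrist');cv2.imwrite('pics/w2.png',c['pixels'][:,:,::-1])
E
python3 t.py a7
```

```text
top yaw -351.3 to go 361.2 ctr [0.7444 0.0294] len 0.073 wid 0.106 post in box [-0.1017  0.0714] n 0 1377
both yaw 7.6 to go 2.3 ctr [0.6249 0.0136] len 0.194 wid 0.112 post in box [0.0174 0.0692] n 672 2794
tcp in box [-0.0107  0.0016] tcp [0.6141 0.0138 0.1836] t 13.05 F [-0.1  0.1 -0.1]t.py:15: RuntimeWarning: Mean of empty slice.
  d=b[:,:2].mean(0)-a[:,:2].mean(0);g=np.degrees(np.arctan2(d[1],d[0]))
  ret = um.true_divide(
```

View pics/w2.png

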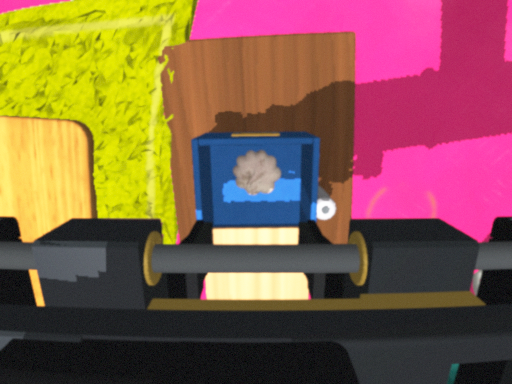

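The wrist view shows the garlic resting inside the box at (257,173), with the brass front at the top (255,134). Next I'll go behind the grip bar.

```bash
python3 d.py 0.726 0.0278 0.091 97.4
```

```text
t 13.05 tcp [0.6141 0.0138 0.1836] yaw 96.9 w 0.423 d [-0.1128  0.0004  0.0926] rz -0.5 J [ 16.  23.  -4.  -0. -63. -99.] F [-0.1  0.1 -0.1]
```

To row units: -0.113 m / 0.5 = -0.226, -0.1 m / 0.5 = -0.2.

Call:
{"name": "steer_hand", "arguments": {
  "segments": [0, -0.1, 0, 0, 0, 0, 0, 0, -0.2, 0, 0, 0, 0, 0, 0, -0.226, 0, 0, 0, 0, 0, 0, -0.226, 0, 0.06, 0, 0, 0, 0, -0.226, 0, 0.12, 0, 0, 0, 0, -0.226, 0, 0.16, 0, 0, 0, 0, -0.226, 0, 0.185, 0, 0, 0, 0, -0.226, 0, 0.185, 0, 0, 0]
}}

```text
time_s: 13.85
tcp_pos: [0.7249, 0.0271, 0.0873]
ee_rot: [[-0.993, -0.12, -0.007], [-0.12, 0.993, -0.001], [0.007, -0.0, -1.0]]
wrist_force: [-1.1, 0.0, -0.8]
gripper_width: 0.006
gripper_force: 0.0
```

```bash
python3 d.py 0.622 0.0142 0.091 97.4
```

```text
t 13.85 tcp [0.7249 0.0271 0.0873] yaw 96.9 w 0.006 d [ 0.1037 -0.0004 -0.003 ] rz -0.5 J [ 15.  38.   7.  -0. -60. -98.] F [-1.1  0.  -0.8]
```

To row units: 0.1 m / 0.5 = 0.2, -0.002 m / 0.5 = -0.004.

Call:
{"name": "steer_hand", "arguments": {
  "segments": [0, 0.03, 0, -0.004, 0, 0, 0, 0, 0.06, 0, -0.004, 0, 0, 0, 0, 0.09, 0, -0.004, 0, 0, 0, 0, 0.12, 0, -0.004, 0, 0, 0, 0, 0.15, 0, -0.004, 0, 0, 0, 0, 0.18, 0, -0.004, 0, 0, 0, 0, 0.2, 0, -0.004, 0, 0, 0, 0, 0.2, 0, -0.004, 0, 0, 0]
}}

```text
time_s: 14.65
tcp_pos: [0.6271, 0.0153, 0.0944]
ee_rot: [[-0.993, -0.121, 0.001], [-0.121, 0.993, 0.0], [-0.001, 0.0, -1.0]]
wrist_force: [1.3, -0.2, 0.3]
gripper_width: 0.004
gripper_force: 0.0
```

```bash
python3 t.py a8 2>/dev/null;python3 - <<'E'
from station import r, workorder, capture
from h import *
c=capture('wrist');cv2.imwrite('pics/w3.png',c['pixels'][:,:,::-1])
E
```

```text
top yaw -78.8 to go 88.7 ctr [ 0.5346 -0.0367] len 0.074 wid 0.013 post in box [-0.0999  0.12  ] n 78 15
both yaw -352.2 to go 362.1 ctr [0.6246 0.0131] len 0.119 wid 0.111 post in box [0.018  0.0696] n 621 1308
tcp in box [0.0038 0.002 ] tcp [0.628  0.0155 0.0938] t 14.75 F [-0.8  0.  -0.2]
```

View pics/w3.png

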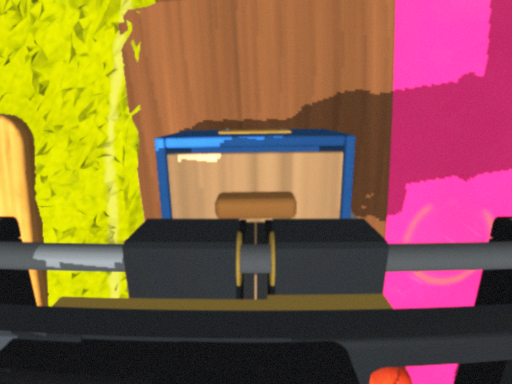

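The cover is nearly shut, with its front edge at row 150 against the wall at about row 150; roughly 7 mm remain. I'll finish it slowly.

To row units: 0.011 m / 0.5 = 0.022, 0.009 m / 0.5 = 0.018.

Call:
{"name": "steer_hand", "arguments": {
  "segments": [0, 0.006, 0, 0, 0, 0, 0, 0, 0.012, 0, 0, 0, 0, 0, 0, 0.018, 0, 0, 0, 0, 0, 0, 0.022, 0, 0, 0, 0, 0, 0, 0.022, 0, 0, 0, 0, 0, 0, 0.022, 0, 0, 0, 0, 0]
}}

```text
time_s: 15.4
tcp_pos: [0.617, 0.0143, 0.0932]
ee_rot: [[-0.993, -0.121, 0.001], [-0.121, 0.993, 0.0], [-0.001, 0.0, -1.0]]
wrist_force: [4.2, 1.7, -0.9]
gripper_width: 0.008
gripper_force: 1.8
```

```bash
python3 t.py a9 2>/dev/null
```

```text
top yaw -350.3 to go 360.2 ctr [ 0.6339 -0.0656] len 0.005 wid 0.024 post in box [0.0245 0.1481] n 22 0
both yaw -353.4 to go 363.3 ctr [0.6188 0.0127] len 0.115 wid 0.111 post in box [0.0224 0.0697] n 584 1241
tcp in box [-0.0016  0.0018] tcp [0.617  0.0143 0.0932] t 15.5 F [ 3.2  0.6 -1.4]
```

To row units: 0.24 m / 0.5 = 0.48, -0.02 m / 0.5 = -0.04.

Call:
{"name": "steer_hand", "arguments": {
  "segments": [0, -0.04, 0, 0, 0, 0, 0, 0, -0.06, 0, -0.06, 0, 0, 0, 0, -0.06, 0, -0.16, 0, 0, 0, 0, -0.06, 0.1, -0.26, 0, 0, 0, 0, -0.06, 0.2, -0.3, 0, 0, 0, 0, -0.06, 0.3, -0.3, 0, 0, 0, 0, -0.06, 0.4, -0.3, 0, 0, 0, 0, -0.06, 0.48, -0.3, 0, 0, 0]
}}

```text
time_s: 16.3
tcp_pos: [0.6168, 0.2456, 0.2432]
ee_rot: [[-0.993, -0.12, -0.003], [-0.12, 0.993, -0.001], [0.003, -0.001, -1.0]]
wrist_force: [0.9, -0.1, 0.2]
gripper_width: -0.0
gripper_force: 0.0
```

Call:
{"name": "steer_hand", "arguments": {
  "segments": [0, 0, 0.08, 0, 0, 0, 0, 0, 0, 0.08, 0, 0, 0, 0, 0, 0, 0.08, 0, 0, 0, 0]
}}

```text
time_s: 16.6
tcp_pos: [0.6124, 0.2846, 0.2418]
ee_rot: [[-0.992, -0.122, -0.004], [-0.122, 0.992, -0.003], [0.004, -0.002, -1.0]]
wrist_force: [-0.3, -0.9, 0.3]
gripper_width: 0.0
gripper_force: 0.0
```

```bash
python3 t.py b1; python3 - <<'E'
from h import *
a=cv2.imread('pics/b1_top.png')[100:270,270:430];cv2.imwrite('pics/b1c.png',cv2.resize(a,None,fx=3.5,fy=3.5,interpolation=cv2.INTER_CUBIC))
E
```

```text
top yaw -353.5 to go 363.4 ctr [0.621  0.0157] len 0.113 wid 0.113 post in box [0.0197 0.067 ] n 308 1984
both yaw -354.0 to go 363.9 ctr [0.6191 0.0151] len 0.116 wid 0.114 post in box [0.021  0.0676] n 855 3430
tcp in box [0.0221 0.2672] tcp [0.6133 0.2831 0.2425] t 16.7 F [-0.  -1.1 -0.9]
```

View pics/b1c.png

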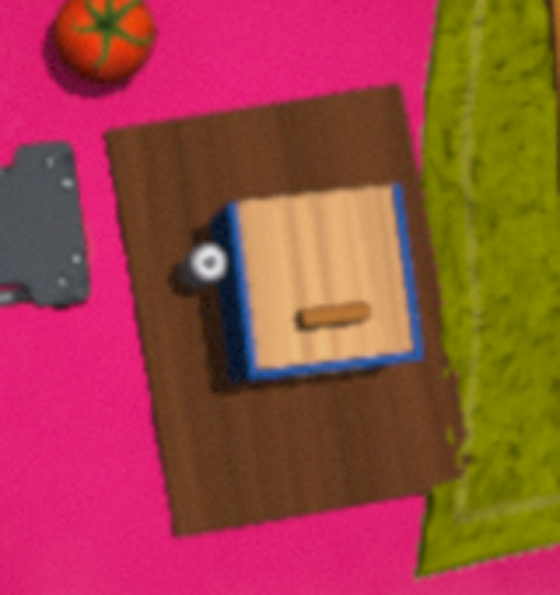

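The crop shows the box squared beside the post at (208,263). The cover fills it, with the bar near the front at (333,315) and no overhang (length 113 mm against 112 mm). Handing in.

```bash
python3 -c "
from station import r, workorder, capture
print(workorder.finish_job())"
```

```text
the job is handed in; nothing more can be done
None
```

I handed the job in at about 17 s: the box stands about 4° off square and 70 mm from the post, the garlic is inside, and the cover is shut to about 1 mm by the top view; the judge's verdict wasn't shown.

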